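# Book a pot of finished bells into stock and cover it

## Task

Book in the open pot of bells: pick up the yellow hand scanner and aim its red window squarely at the middle of the bar-code tag in front of the pot, from about 10 cm away, and hold it still there for two seconds without anything touching the tag. Lay the scanner back down, upright, on the middle of its black rubber pad; then take the steel lid by its knob and set it gently on the pot, seated and level. Leave the other tools and bells where they are.

Things in the scene. Friction and masses are not known exactly. Their poses are not given: they have to be found in the camera images.
- scanner: loose yellow and black bar-code hand scanner, 155 long x 58 wide x 44 high mm, about 200 g, lying on the pad. Origin: on its underside, between the two ends (80 mm from the rear, 75 mm from the window). x is the viewing direction (out of the window), z up through its back. Yellow handle, 36 mm wide and 34 mm high, from x = -80 to +25 mm; black head, 58 wide and 44 high, from +23 to +75 mm
- scanner_window (a point): middle of the scanner's red window, at (75, 0, 22) mm in the scanner's frame, same axes; it looks along x
- scanner_grip (a point): good place to hold the scanner, on the yellow handle near the centre of mass, at (-12, 0, 24) mm in the scanner's frame, same axes; fingers close along y over 36 mm
- pad: fixed black rubber pad of the scanner, 210 (x) x 120 (y) x 6 mm thick; origin at the centre of its underside, on the table. The scanner starts on it, roughly along its x
- tag: white bar-code card with black bars, 70 wide (y) x 50 (z) mm, fixed on the sloped front of the blue station. Origin: the middle of its printed face, 45 mm above the table. x points straight out of the face (35 degrees above level), y is level along the card, z down the slope. Nothing stands in front of it; the pot stands behind it
- station: fixed blue tray, 220 (x) x 124 (y) x 12 mm, with the pot (axis at x = +45 mm) and the tag (at x = -70 mm) on it; origin at the centre of its underside; the tag faces its -x side
- pot_rim (a point): centre of the mouth of the open grey metal pot, level with its rim, 70 mm above the table; z up. Outer radius 50 mm, inner radius 46 mm, some small bells fixed inside, over 30 mm below the rim
- lid: loose steel lid, about 150 g, lying on the wooden coaster, knob up: flange of radius 54 mm and 5 mm thick whose underside is 8 mm above the origin; below it a locating boss of radius 40 mm, 8 mm deep, that goes into the pot with 6 mm play all round. Origin: centre of the boss's underside; seated, it lies 8 mm below the rim. z up
- lid_knob (a point): middle of the grip part of the lid's black knob, on the lid's axis, 34 mm above the lid's origin; knob 24 mm in diameter, 24 mm high, its top 44 mm above the lid's origin
- coaster: fixed square wooden coaster, 124 x 124 x 6 mm, on which the lid starts; origin at the centre of its underside
- file_a: bystander: file with a blue handle, 255 mm long along x, 28 mm high, on a denim mat
- file_b: bystander: second file like it
- bell_a: bystander: small brass bell, 44 mm in diameter, 47 mm high, origin under its centre
- bell_b: bystander: the same bell in grey metal
- snips: bystander: metal snips with black handles, about 200 mm long, 13 mm high
- hammer: bystander: hammer lying on the table
Not all that is in view belongs to the job. Of the things that look like the scanner, the smaller one is meant.

How it is judged:
On the way, in this order (a step that is already met when the one before it is completed fails the run):
1. the held scanner's window looks at the middle of the tag (within 20 mm sideways and in height, from 50 to 160 mm away, square to within 0.4 rad) and is held still for one second (x of tag in the frame of scanner_window between 0.05 and 0.16 m and y of tag in the frame of scanner_window between -0.02 and 0.02 m and z of tag in the frame of scanner_window between -0.02 and 0.02 m and x of scanner_window in the frame of tag above 0.04 m and angle between the x axis of scanner and the x axis of tag, either way round below 0.4 rad and linear speed of scanner below 0.03 m/s and angular speed of scanner below 0.2 rad/s and contact force between the fingers and scanner above 1 N), for 1 s.
2. the scanner lies upright on its pad, released and at rest (x of scanner in the frame of pad between -0.055 and 0.055 m and y of scanner in the frame of pad between -0.04 and 0.04 m and z of scanner in the frame of pad between 0.002 and 0.01 m and angle between scanner's own z axis and vertical below 0.12 rad and linear speed of scanner below 0.03 m/s and contact force between the fingers and scanner below 0.1 N), for 0.2 s.
3. the lid sits seated and level on the pot, released (horizontal distance between lid and pot_rim below 0.01 m and z of lid in the frame of pot_rim between -0.011 and -0.005 m and angle between lid's own z axis and vertical below 0.05 rad and linear speed of lid below 0.03 m/s and contact force between the fingers and lid below 0.1 N), for 0.2 s.
At the end, for the whole second after the job is handed in: The scanner lies released and at rest, upright (within 0.12 rad), on its pad, its origin within 55 mm along and 40 mm across of the pad's middle; the lid sits released on the pot, within 10 mm of its centre, within 3 mm of the seated height and level within 0.05 rad (all of step 2 and all of step 3); the robot touches nothing.
It fails at once if the tag is touched (contact force between tag and anything else above 0.5 N).
It fails at once if the lid is dropped (falls freely by more than about 2 cm) (contact force between the fingers and lid below 0.1 N and linear speed of lid above 0.6 m/s).
It fails at once if a file, a bell, the snips or the hammer is moved by more than 3 cm (distance of any of file_a, file_b, bell_a, bell_b, snips, hammer from where it was at the start of the episode above 0.03 m).
It also fails if it takes over 64 s, if anything falls off the work surface, if the arm or the gripper's body presses on something with over 40 N, if the wrist force passes 120 N, or if a joint passes its speed limit or range.

## Robot

A 6-joint arm with a two-finger parallel gripper is mounted at the origin on the work surface. World frame = base frame: x ahead of the robot, y to its left, z up, the work surface at z = 0. Lengths are in m, angles in rad, forces in N, time in s.
With the tool pointing down it reaches from about 0.375 to 0.9 m from the base axis. Payload 3.1 kg.
Tool frame: the origin (TCP) lies on the centre line of the jaws, within the pads' length; the fingertips stand 8 mm ahead of it and the grasp point (between the pads) lies 11 mm behind it; z points along the fingers, y is the line along which they close (so a half turn about z gives the same grasp; the last joint's range is limited). The gripper opens to 85 mm and grips with 20 to 120 N. Pads are 22 mm wide; open, the fingers measure 114 mm over their backs; the gripper's body (76 mm by 85 mm) begins 54 mm behind the grasp point. The pads swing forward as they close: fully open they stand 13 mm farther back than shut.
Start: joints at [0.995, 0.527, 1.433, -0, 1.181, -0.178], TCP at [0.242, 0.576, 0.204] pointing down, gripper open.
Joint ranges: [-3.08, 3.08], [-0.75, 2.2], [0.22, 2.44], [-1.43, 4.57], [0, 2.65], [-2.85, 2.85]. Speed limits (rad/s): [2.79, 2.79, 3.14, 3.14, 3.14, 3.14].

## Interface

Orientations are given as a unit quaternion [x, y, z, w].
In Python, from station import * gives the robot as it stands.
- The arm moves only by the tool play_rows, never from a script. Its argument "rows" is a list of rows, each a list of 3 entries, a list of its own where there are three numbers: the turn, a rotation vector about the tool's x, y, z in degrees, then the shift along the tool's x, y, z in mm, then the closure, from 0 (fully open) to 1 (shut). In form: [[[ax, ay, az], [dx, dy, dz], jaw], ...]. A call has 1 to 12 rows; each row shifts and turns the commanded pose from where the row before left it, along the tool's axes as they then stand; what a row does not reach is not made up. A row lasts 1/12 s, in which the tool goes at most 41.7 mm and 7.16 degrees, less where a joint would pass 70% of its speed; a pose out of reach is approached as far as the arm can. A call with a gripper value outside its range is refused whole. The fingers move at their own pace and stop on an object; "grip_force" is the grip in N (left out, the last holds). Time passes only in rows, so rows that do not move let the fingers close. It gives the time, the measured TCP pose, the force, the opening and the grip force at its end, in the units of the state.
- sense(): the state, without advancing time (a new reading comes with each control period).
- snapshot(name): name is "side" or "top" or "wrist"; returns (picture, depth): 384x512x3 uint8, red, green, blue; 384x512 float32, m along the optical axis (not along the pixel's ray), 0 where there is no reading.
- get_calibration(name): a dict with "vfov" (degrees; the focal length in pixels is half the picture's height over the tangent of half this angle, whatever the lens; pixels are square), "cx", "cy" (the principal point, pixels), "xyz" and "attitude" of the camera in the world. Camera axes: x right, y down, z forward; pixel columns grow to the right and rows downward; lengths in m; the calibration is good to about 2 mm. A picture is of the moment at which its call begins: read the wrist's pose just before it. get_calibration takes no time and is no camera call; for the wrist camera it gives the pose at the moment of the call.
- sign_off(): hands the job in; it is judged then, once.
The state is a dict: "t": time; "q": joint angles; "qd": joint speeds; "tau": joint torques, N m; "tcp_pos": TCP position; "tool_rot": TCP orientation; "force": force on the tool from outside, world axes, zero at the start; "ft_torque": the same for the moment, N m; "finger_gap": opening from 0.0 (shut) to 1.0 (fully open); "gripper_force": force on a finger pad.
Only numpy, scipy, OpenCV 4.12 (cv2) and the standard library are available. Lean on these libraries where they do the work, as an engineer would, in place of code of your own. Each camera call takes 0.05 s, during which the arm holds its last target. There are 200 camera calls.

## Working session

There is one attempt and no reset: what is moved stays moved. The work goes in short steps, Python scripts to look and compute and a tool call to move; the robot and the scene stay as the last step left them, time stands still between calls to the robot, and variables do not carry over. Pictures are saved under pics/ and viewed, at most 10 in all, crops included, and the job is handed in when it is done.

Besides the shell and the picture viewer there is one more tool, called by a JSON object that holds its "method" and its "body", one argument or row to a line. play_rows: Moves the arm, as the interface text tells. Its arguments: {"type":"object","properties":{"rows":{"type":"array","items":{"type":"array"}},"grip_force":{"type":"number"}},"required":["rows"]}

```bash
mkdir -p pics; ls; python3 - <<'E'
from station import *
import cv2,numpy as np
print(sense())
for n in("top","side"):
    im,d=snapshot(n);np.savez(f"pics/{n}0.npz",im=im,d=d);cv2.imwrite(f"pics/{n}0.png",im[:,:,::-1]);print(n,get_calibration(n))
print(get_calibration("wrist"))
E
```

```text
pics
{'t': 0.0, 'q': array([ 9.94462805e-01,  5.28453157e-01,  1.43391246e+00, -1.10417312e-05,
        1.18139248e+00, -1.78511853e-01]), 'qd': array([ 4.00232717e-04,  6.94371808e-04,  4.98213934e-04,  1.47693001e-03,
        3.04235577e-04, -9.28748123e-05]), 'tau': array([-1.15164468e-03, -4.42346191e+01, -1.78024310e+01, -3.06787178e-04,
        8.32945516e-03, -8.00546445e-06]), 'tcp_pos': array([0.24168343, 0.57553566, 0.20253845]), 'tool_rot': array([ 1.97599582e-01,  9.80282221e-01, -1.00839714e-03, -3.94264367e-04]), 'force': array([ 0.15117215,  0.57036799, -0.65040473]), 'ft_torque': array([ 0.00309981, -0.01309622, -0.05158812]), 'gripper_force': 0.0, 'finger_gap': 1.00301101064609}
top {'vfov': 50.76126112291299, 'cx': 260.2942720343097, 'cy': 192.3196679770576, 'xyz': array([0.43041475, 0.05751717, 1.29406929]), 'attitude': array([-0.70321756,  0.7100423 , -0.02764413,  0.02368115])}
side {'vfov': 52.489636973969944, 'cx': 250.78798773767792, 'cy': 194.14312395705704, 'xyz': array([ 0.01295837, -0.86150594,  0.84448782]), 'attitude': array([ 0.86433232, -0.21382103,  0.11746237, -0.43978721])}
{'vfov': 71.0377068739648, 'cx': 255.7091606783193, 'cy': 187.424291866828, 'xyz': array([0.16905253, 0.60653044, 0.37432393]), 'attitude': array([0.82264514, 0.54671913, 0.08528563, 0.13068868])}
```

View pics/top0.png

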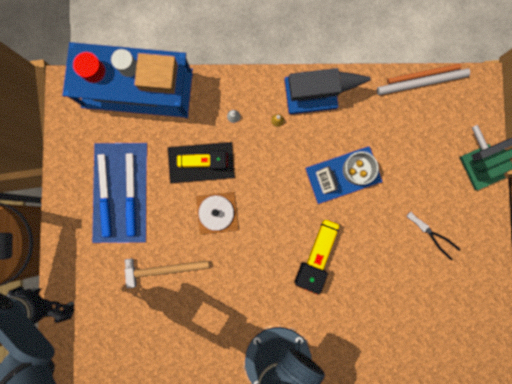

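View pics/side0.png

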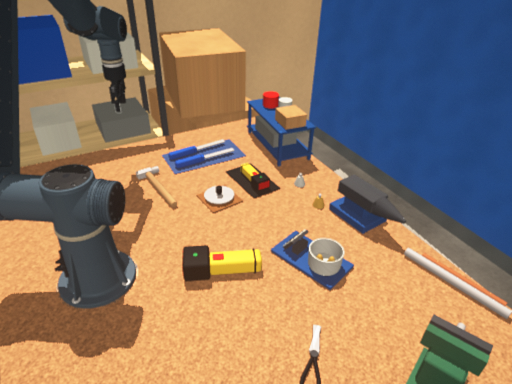

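Top view: the small scanner is on its pad at about (202,160), window to the right. The lid is at (216,212), the tag at (325,180), the pot at (361,168), and the big decoy at (318,258). Next I'll enlarge.

```bash
cat > h.py <<'E'
import numpy as np,cv2
from scipy.spatial.transform import Rotation as R
def ray(c,u,v):
    f=192/np.tan(np.radians(c['vfov']/2))
    return R.from_quat(c['attitude']).as_matrix()@np.array([(u-c['cx'])/f,(v-c['cy'])/f,1])
def at_z(c,u,v,z):
    r=ray(c,u,v); return c['xyz']+r*(z-c['xyz'][2])/r[2]
def cloud(c,d):
    f=192/np.tan(np.radians(c['vfov']/2)); v,u=np.mgrid[:d.shape[0],:d.shape[1]]
    p=np.stack([(u-c['cx'])/f*d,(v-c['cy'])/f*d,d],-1)
    return p@R.from_quat(c['attitude']).as_matrix().T+c['xyz']
E
python3 - <<'E'
from station import *
from h import *
im=np.load('pics/top0.npz')['im'][:,:,::-1]
a=cv2.resize(im[135:235,160:240],None,fx=5,fy=5,interpolation=cv2.INTER_CUBIC)
b=cv2.resize(im[140:210,300:390],None,fx=4.4444,fy=5,interpolation=cv2.INTER_CUBIC)
b=cv2.copyMakeBorder(b,0,500-b.shape[0],0,0,cv2.BORDER_CONSTANT)
cv2.imwrite('pics/crop1.png',np.hstack([a,b]))
c=get_calibration('top');P=cloud(c,np.load('pics/top0.npz')['d'])
for n,(u,v) in dict(scan=(200,160),pad=(230,178),table=(270,220),flange=(207,217),knob=(217,212),coaster=(232,230),tag=(325,180),rim=(377,168)).items(): print(n,P[v,u].round(3))
E
```

```text
scan [0.623 0.236 0.047]
pad [0.571 0.146 0.009]
table [ 0.436  0.02  -0.001]
flange [0.447 0.218 0.022]
knob [0.461 0.183 0.053]
coaster [0.405 0.141 0.005]
tag [ 0.557 -0.15   0.049]
rim [ 0.59  -0.305  0.075]
```

View pics/crop1.png

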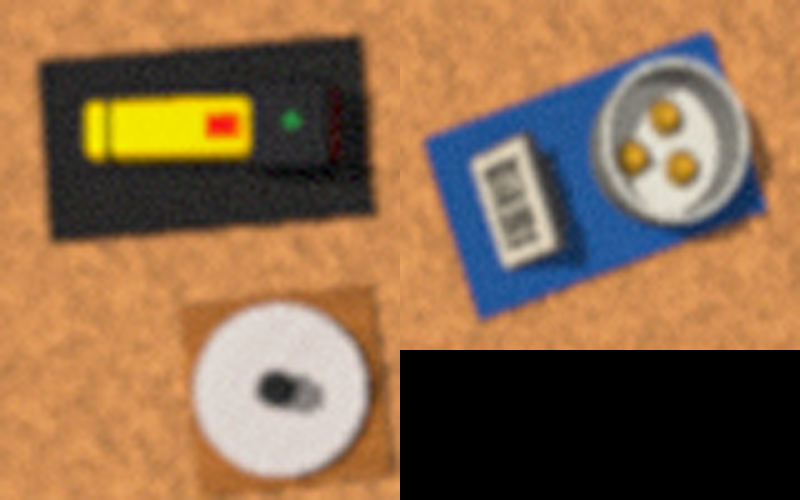

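The crop shows the pad, scanner, lid and station corners clearly, so I'll convert them to positions.

```bash
python3 - <<'E'
from station import *
from h import *
c=get_calibration('top')
L=lambda x,y,z: at_z(c,160+(x+.5)/5-.5,135+(y+.5)/5-.5,z)
Q=lambda x,y,z: at_z(c,300+(x-400+.5)/4.4444-.5,140+(y+.5)/5-.5,z)
def show(n,pts):
    p=np.array(pts)[:,:2];print(n,'mean',p.mean(0).round(4),'sides',np.linalg.norm(np.roll(p,-1,0)-p,axis=1).round(4),'dirs',[round(float(np.degrees(np.arctan2(*(b-a)[::-1]))),1) for a,b in zip(p,np.roll(p,-1,0))])
show('pad',[L(x,y,.006) for x,y in[(38,62),(360,37),(375,214),(53,240)]])
show('yellow',[L(x,y,.040) for x,y in[(83,100),(251,95),(251,158),(84,161)]])
show('red-green',[L(222,125,.04),L(291,120,.05)])
show('coaster',[L(x,y,.006) for x,y in[(180,305),(372,286),(393,475),(203,492)]])
show('lid',[L(192,389,.019),L(281,301,.019),L(370,389,.019),L(281,477,.019)])
print('knob',L(277,388,.050))
show('station',[Q(x,y,.012) for x,y in[(425,138),(710,33),(767,210),(480,318)]])
show('pot',[Q(x,y,.07) for x,y in[(597,142),(673,57),(750,142),(673,228)]])
show('tag',[Q(470,158,.045-.0205),Q(523,133,.045+.0205),Q(560,250,.0655),Q(511,270,.0245)])
# depth
d=np.load('pics/top0.npz');P=cloud(c,d['d']);im=d['im'].astype(int)
m=(im[...,0]>180)&(im[...,1]>160)&(im[...,2]<90);m[:, :165]=0;m[:,245:]=0;m[200:]=0;m[:130]=0
y=P[m&(P[...,2]>.03)];print('yellow cloud',len(y),y.mean(0),y.min(0),y.max(0))
k=P[:,:,2];w=np.zeros_like(m);w[140:205,300:390]=1
r=P[w&(k>.062)&(P[...,1]<-.19)];print('rim',len(r),(r.min(0)+r.max(0))/2,r.max(0)-r.min(0))
E
```

```text
pad mean [0.6227 0.2392] sides [0.2074 0.115  0.2062 0.1155] dirs [-86.0, -175.5, 94.1, 5.1]
yellow mean [0.6238 0.259 ] sides [0.1049 0.0397 0.1041 0.0384] dirs [-88.8, 180.0, 90.5, 1.2]
red-green mean [0.6263 0.2028] sides [0.0441 0.0441] dirs [-88.5, 91.5]
coaster mean [0.4613 0.188 ] sides [0.1229 0.1209 0.1207 0.1197] dirs [-84.9, -174.0, 94.5, 7.1]
lid mean [0.4612 0.1905] sides [0.0785 0.0791 0.0783 0.0789] dirs [-45.6, -135.1, 134.2, 45.1]
knob [0.46099744 0.18971905 0.05      ]
station mean [ 0.5782 -0.2166] sides [0.2173 0.1204 0.2179 0.1212] dirs [-72.3, -161.8, 107.9, 17.9]
pot mean [ 0.5908 -0.258 ] sides [0.0747 0.0738 0.0754 0.0735] dirs [-46.0, -135.8, 133.8, 43.7]
tag mean [ 0.5571 -0.153 ] sides [0.0325 0.0759 0.0286 0.0764] dirs [-72.1, -161.7, 108.6, 21.2]
yellow cloud 308 [0.62254456 0.25885114 0.05235315] [0.43041475 0.05751717 0.03328178] [0.64154656 0.31038294 1.29406929]
rim 167 [ 0.59242698 -0.25852372  0.07055023] [0.09605661 0.09763515 0.01691898]
```

{"method": "play_rows", "body": {
  "rows": [
    [[0, 0, 6.6], [0, 0, 0], 0],
    [[0, 0, 6.6], [0, 0, 0], 0],
    [[0, 0, 6.6], [0, 0, 0], 0],
    [[0, 0, 6.6], [0, 0, 0], 0],
    [[0, 0, 6.6], [0, 0, 0], 0],
    [[0, 0, 6.6], [0, 0, 0], 0],
    [[0, 0, 6.6], [0, 0, 0], 0],
    [[0, 0, 6.6], [0, 0, 0], 0],
    [[0, 0, 6.6], [0, 0, 0], 0],
    [[0, 0, 6.8], [0, 0, 0], 0]
  ],
  "grip_force": 50
}}

```text
t: 0.93
tcp_pos: [0.2418, 0.5758, 0.2029]
tool_rot: [0.703, 0.711, -0.001, 0.0]
force: [-0.2, -0.2, 0.0]
finger_gap: 0.996
gripper_force: 0.0
```

{"method": "play_rows", "body": {
  "rows": [
    [[0, 0, 0], [-27, 31, 0], 0],
    [[0, 0, 0], [-27, 31, 0], 0],
    [[0, 0, 0], [-27, 31, 0], 0],
    [[0, 0, 0], [-27, 31, 0], 0],
    [[0, 0, 0], [-27, 31, 0], 0],
    [[0, 0, 0], [-27, 31, 0], 0],
    [[0, 0, 0], [-27, 31, 0], 0],
    [[0, 0, 0], [-27, 31, 0], 0],
    [[0, 0, 0], [-27, 31, 0], 0],
    [[0, 0, 0], [-27, 31, 0], 0],
    [[0, 0, 0], [-27, 31, 0], 0],
    [[0, 0, 0], [0, 0, 0], 0]
  ]
}}

```text
t: 1.93
tcp_pos: [0.595, 0.2793, 0.203]
tool_rot: [0.703, 0.711, 0.001, 0.003]
force: [0.1, -0.6, 0.7]
finger_gap: 1.002
gripper_force: 0.0
```

```bash
cat >> h.py <<'E'
def delta(s,pos,M=None):
    """turn (deg rotvec, tool axes), and shift (mm) in present and in turned tool axes"""
    T=R.from_quat(s['tool_rot']); d=(np.array(pos)-s['tcp_pos'])*1000
    N=T if M is None else R.from_matrix(M)
    print('pos',s['tcp_pos'].round(4),'turn',(T.inv()*N).as_rotvec(degrees=True).round(2),'shift now',T.inv().apply(d).round(1),'turned',N.inv().apply(d).round(1))
def down(yaw): # tool z down, tool y at yaw (deg)
    a=np.radians(yaw); y=np.array([np.cos(a),np.sin(a),0]); z=np.array([0,0,-1.]); return np.stack([np.cross(y,z),y,z],1)
E
python3 - <<'E'
from station import *
from h import *
s=sense();c=get_calibration('wrist');im,d=snapshot('wrist')
np.savez('pics/w1.npz',im=im,d=d)
delta(s,[.624,.2435,.022],down(1))
P=cloud(c,d);i=im.astype(int)
m=(i[...,0]>150)&(i[...,1]>140)&(i[...,2]<90)&(d>0)&(P[...,2]>.025)&(P[...,2]<.055)
y=P[m][:,:2];print(len(y),P[m].mean(0));r=cv2.minAreaRect((y*1000).astype(np.float32));print(r)
cv2.imwrite('pics/w1.png',im[:,:,::-1])
E
```

```text
pos [0.595  0.2793 0.203 ] turn [ 0.29  0.14 -0.39] shift now [-35.7  27.7 181.3] turned [-36.3  28.3 181. ]
1758 [0.62196807 0.26201924 0.04070596]
((510.27838134765625, 76.93658447265625), (525.6400146484375, 123.04544830322266), 52.81542205810547)
```

View pics/w1.png

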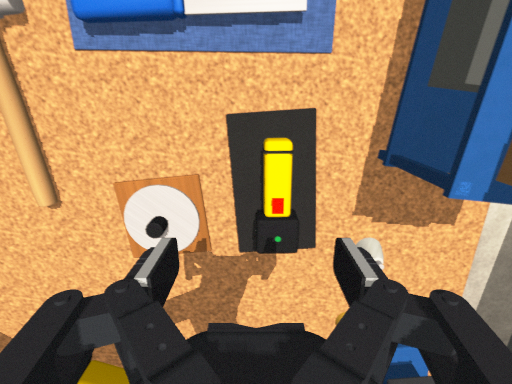

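The wrist view confirms it: the scanner lies at (278,195), window toward the arm, and the lid is at (160,220). Nothing stands where the fingers will go down.

{"method": "play_rows", "body": {
  "rows": [
    [[0, 0, -0.4], [-17, 14, 0], 0],
    [[0, 0, 0], [-17, 13, 20], 0],
    [[0, 0, 0], [-1, 0, 35], 0],
    [[0, 0, 0], [0, 0, 35], 0],
    [[0, 0, 0], [0, 0, 30], 0],
    [[0, 0, 0], [0, 0, 25], 0],
    [[0, 0, 0], [0, 0, 20], 0],
    [[0, 0, 0], [0, 0, 10], 0],
    [[0, 0, 0], [0, 0, 6], 0],
    [[0, 0, 0], [0, 0, 0], 0]
  ]
}}

```text
t: 2.82
tcp_pos: [0.6148, 0.2513, 0.0214]
tool_rot: [0.698, 0.716, -0.001, -0.001]
force: [-0.2, -0.4, 0.9]
finger_gap: 1.004
gripper_force: 0.0
```

{"method": "play_rows", "body": {
  "rows": [
    [[0, 0, 0], [0, 0, 0], 0.2],
    [[0, 0, 0], [0, 0, 0], 0.3],
    [[0, 0, 0], [0, 0, 0], 0.4],
    [[0, 0, 0], [0, 0, 0], 0.5],
    [[0, 0, 0], [0, 0, 0], 0.6],
    [[0, 0, 0], [0, 0, 0], 0.7],
    [[0, 0, 0], [0, 0, 0], 0.8],
    [[0, 0, 0], [0, 0, 0], 0.8],
    [[0, 0, 0], [0, 0, 0], 0.8],
    [[0, 0, 0], [0, 0, 0], 0.8]
  ]
}}

```text
t: 3.65
tcp_pos: [0.616, 0.2508, 0.0225]
tool_rot: [0.698, 0.716, -0.0, -0.0]
force: [0.2, -0.1, 0.4]
finger_gap: 0.207
gripper_force: 0.0
```

```bash
python3 - <<'E'
from station import *
from h import *
print(sense()['finger_gap'],sense()['gripper_force'])
a=snapshot('wrist')[0][:,:,::-1];b,d=snapshot('side')
print(sense()['finger_gap'],sense()['gripper_force'])
b=cv2.resize(b[140:240,180:300,::-1],None,fx=3.3,fy=3.3)
cv2.imwrite('pics/g1.png',np.hstack([a[130:384,60:450],cv2.resize(b[:254*330//330],(390,254)) if 0 else b[:254]]))
E
```

```text
0.20683864056509932 0.0
0.199163672726631 0.0
```

View pics/g1.png

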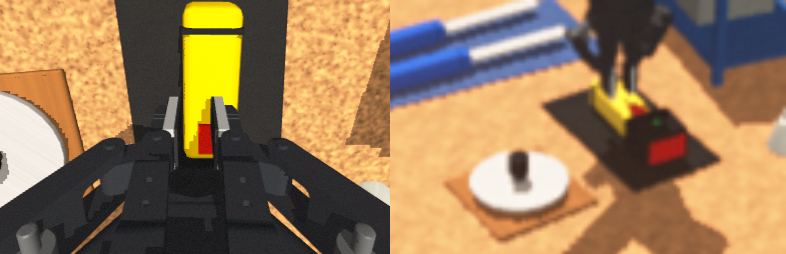

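```bash
python3 - <<'E'
from station import *
from h import *
c=get_calibration('wrist');im,d=snapshot('wrist');s=sense()
P=cloud(c,d)
print(s['tcp_pos'],c['xyz'])
for v in (200,215,225,231,240,255,270): print(v,[tuple((P[v,u]*1000).round().astype(int)) for u in (225,233,241,255,270,280,290)])
E
```

```text
[0.61595117 0.25079323 0.0224305 ] [0.61408495 0.32984012 0.19409883]
200 [(np.int64(593), np.int64(259), np.int64(8)), (np.int64(599), np.int64(259), np.int64(7)), (np.int64(605), np.int64(259), np.int64(8)), (np.int64(615), np.int64(272), np.int64(41)), (np.int64(624), np.int64(273), np.int64(42)), (np.int64(614), np.int64(330), np.int64(194)), (np.int64(636), np.int64(272), np.int64(41))]
215 [(np.int64(593), np.int64(247), np.int64(8)), (np.int64(599), np.int64(247), np.int64(8)), (np.int64(605), np.int64(247), np.int64(8)), (np.int64(615), np.int64(262), np.int64(42)), (np.int64(625), np.int64(262), np.int64(41)), (np.int64(631), np.int64(263), np.int64(41)), (np.int64(637), np.int64(263), np.int64(41))]
225 [(np.int64(593), np.int64(239), np.int64(8)), (np.int64(599), np.int64(240), np.int64(10)), (np.int64(605), np.int64(238), np.int64(7)), (np.int64(615), np.int64(256), np.int64(42)), (np.int64(625), np.int64(256), np.int64(42)), (np.int64(631), np.int64(256), np.int64(42)), (np.int64(637), np.int64(256), np.int64(41))]
231 [(np.int64(593), np.int64(233), np.int64(7)), (np.in
[... 550 characters left out ...]
 (np.int64(634), np.int64(258), np.int64(64))]
255 [(np.int64(602), np.int64(261), np.int64(85)), (np.int64(605), np.int64(262), np.int64(86)), (np.int64(608), np.int64(243), np.int64(56)), (np.int64(616), np.int64(234), np.int64(41)), (np.int64(625), np.int64(243), np.int64(56)), (np.int64(627), np.int64(262), np.int64(85)), (np.int64(632), np.int64(259), np.int64(80))]
270 [(np.int64(603), np.int64(262), np.int64(98)), (np.int64(606), np.int64(257), np.int64(91)), (np.int64(606), np.int64(207), np.int64(19)), (np.int64(616), np.int64(223), np.int64(42)), (np.int64(626), np.int64(224), np.int64(43)), (np.int64(627), np.int64(258), np.int64(91)), (np.int64(630), np.int64(263), np.int64(98))]
```

The fingertips measure about z = 0.05, roughly 30 mm further back than the TCP text implies. They closed above the scanner and touched nothing. I'll reopen, recentre, go lower and check the tips by depth.

{"method": "play_rows", "body": {
  "rows": [
    [[0, 0, 0], [0, 0, 0], 0.4],
    [[0, 0, 0], [0, 0, 0], 0.2],
    [[0, 0, 0], [0, 0, 0], 0.1],
    [[0, 0, 0], [0, 0, 0], 0],
    [[0, 0, 0], [-3, 4, 0], 0],
    [[0, 0, 0], [-3, 3, 0], 0],
    [[0, 0, 0], [0, 0, 7], 0],
    [[0, 0, 0], [0, 0, 7], 0],
    [[0, 0, 0], [0, 0, 6], 0],
    [[0, 0, 0], [0, 0, 0], 0],
    [[0, 0, 0], [0, 0, 0], 0]
  ]
}}

```text
t: 4.72
tcp_pos: [0.6222, 0.2448, 0.0014]
tool_rot: [0.698, 0.716, -0.001, -0.001]
force: [-0.5, -0.0, 0.2]
finger_gap: 1.002
gripper_force: 0.0
```

```bash
cat > tips.py <<'E'
from station import *
from h import *
c=get_calibration('wrist');im,d=snapshot('wrist');s=sense()
T=R.from_quat(s['tool_rot']);P=T.inv().apply((cloud(c,d)-s['tcp_pos']).reshape(-1,3))*1000
i=im.reshape(-1,3).astype(int)
ok=(d.ravel()>0)&(abs(P[:,0])<13)&(abs(P[:,1])<62)
print(s['tcp_pos'].round(4),s['finger_gap'],s['force'].round(1),s['gripper_force'])
for sg in(-1,1):
    m=ok&(sg*P[:,1]>3)&(P[:,2]<10)&(P[:,2]>-70)&(i.max(1)-i.min(1)<40)
    print(sg,m.sum(),'tool z quantiles',np.percentile(P[m,2],[50,90,97,100]).round(1),'y',np.percentile(P[m&(P[:,2]>np.percentile(P[m,2],80)),1],[0,50,100]).round(1))
E
python3 tips.py
```

```text
[0.6227 0.245  0.0019] 0.9962596255963123 [-0.3  1.2 -0.4] 0.0
-1 3410 tool z quantiles [-6.  -4.8 -4.4 -3.4] y [-59.3 -39.  -18.3]
1 3111 tool z quantiles [-6.2 -4.9 -4.5 -3.2] y [25.9 42.9 60.5]
```

```bash
sed -i 's/(P\[:,2\]<10)/(P[:,2]<-8)/; s/\[50,90,97,100\]/[50,90,97,99.5,100]/' tips.py; python3 tips.py; python3 - <<'E'
from station import *
from h import *
c=get_calibration('side');im,d=snapshot('side');P=cloud(c,d)
m=(d>0)&(P[...,2]>.012)&(P[...,2]<.1)&(abs(P[...,1]-.245)<.04)&(P[...,0]>.555)&(P[...,0]<.70)
i=im.astype(int);g=(i.max(-1)-i.min(-1)<45)
for lo in(.56,.58,.65,.67,.69):
    q=P[m&g&(P[...,0]>lo)&(P[...,0]<lo+.02)]; 
    if len(q): print(lo,len(q),np.percentile(q[:,2],[0,5,50]).round(3),q[:,1].mean().round(3))
E
```

```text
[0.623  0.2451 0.0023] 0.9994231405525631 [ 0.3 -0.2 -0.1] 0.0
-1 1340 tool z quantiles [-59.1 -47.5 -44.1 -42.3 -41.7] y [-55.2 -43.2 -42.6]
1 1356 tool z quantiles [-59.  -47.7 -44.1 -42.1 -41.4] y [41.8 42.4 54.5]
0.56 61 [0.012 0.049 0.075] 0.238
0.58 1 [0.098 0.098 0.098] 0.251
0.65 28 [0.052 0.055 0.074] 0.24
0.67 24 [0.058 0.064 0.095] 0.242
0.69 3 [0.094 0.094 0.098] 0.236
```

Both cameras agree that the open tips are about 42 mm behind the reported TCP (the text implies 5), so I need about 37 mm of correction. Going 20 mm lower.

{"method": "play_rows", "body": {
  "rows": [
    [[0, 0, 0], [0, 0, 7], 0],
    [[0, 0, 0], [0, 0, 7], 0],
    [[0, 0, 0], [0, 0, 6], 0],
    [[0, 0, 0], [0, 0, 0], 0.2],
    [[0, 0, 0], [0, 0, 0], 0.3],
    [[0, 0, 0], [0, 0, 0], 0.4],
    [[0, 0, 0], [0, 0, 0], 0.5],
    [[0, 0, 0], [0, 0, 0], 0.6],
    [[0, 0, 0], [0, 0, 0], 0.8],
    [[0, 0, 0], [0, 0, 0], 0.8],
    [[0, 0, 0], [0, 0, 0], 0.8]
  ]
}}

```text
t: 5.78
tcp_pos: [0.6238, 0.2451, -0.0169]
tool_rot: [0.698, 0.716, 0.001, 0.0]
force: [0.8, -1.0, 2.2]
finger_gap: 0.411
gripper_force: 50.4
```

```bash
python3 tips.py; python3 - <<'E'
from station import *
s=sense();print(s['tool_rot'],s['force'],s['gripper_force'],s['finger_gap'],s['q'].round(2))
E
```

```text
[ 0.6238  0.2451 -0.0169] 0.4189911502669912 [1.8 0.1 2.9] 50.36136031150818
-1 2881 tool z quantiles [-24.8 -23.8 -23.3 -22.9 -22.6] y [-60.5 -44.4 -22.7]
1 2781 tool z quantiles [-24.6 -23.6 -23.2 -22.8 -22.3] y [22.5 45.6 59.3]
[6.98374899e-01 7.15731691e-01 6.65000655e-04 4.51898291e-04] [1.80674349 0.11764812 2.9401217 ] 50.36136031150818 0.4189911502669912 [ 0.21  0.87  1.44 -0.    0.83  0.18]
```

Gripped at 36 mm with 50 N. I'll lift it and work out the scan pose.

{"method": "play_rows", "body": {
  "rows": [
    [[0, 0, 0], [0, 0, -5], 0.8],
    [[0, 0, 0], [0, 0, -15], 0.8],
    [[0, 0, 0], [0, 0, -25], 0.8],
    [[0, 0, 0], [0, 0, -30], 0.8],
    [[0, 0, 0], [0, 0, -30], 0.8],
    [[0, 0, 0], [0, 0, -30], 0.8],
    [[0, 0, 0], [0, 0, -30], 0.8],
    [[0, 0, 0], [0, 0, -15], 0.8],
    [[0, 0, 0], [0, 0, 0], 0.8]
  ]
}}

```text
t: 6.58
tcp_pos: [0.6257, 0.2457, 0.1683]
tool_rot: [0.698, 0.716, 0.004, 0.003]
force: [0.9, 0.0, -2.8]
finger_gap: 0.414
gripper_force: 50.2
```

```bash
cat > scan.py <<'E'
from station import *
from h import *
a=np.radians(-72.2);h=np.array([np.cos(a),np.sin(a),0]);e=np.radians(35);zz=np.array([0,0,1.])
n=-h*np.cos(e)+zz*np.sin(e); tz=-(h*np.sin(e)+zz*np.cos(e)); M=np.stack([n,np.cross(tz,n),tz],1)
tag=np.array([.557,-.151,.045]); W=np.array([-.087,0,-.045])
if __name__=='__main__':
    s=sense();print(s['finger_gap'],s['gripper_force'])
    for k in(.16,.10):
        t=tag+k*n-M@W;print(k,t);delta(s,t,M)
    w=s['tcp_pos']+R.from_quat(s['tool_rot']).apply(W);X=-R.from_quat(s['tool_rot']).as_matrix()[:,0]
    r=np.stack([X,np.cross(-R.from_quat(s['tool_rot']).as_matrix()[:,2],X),-R.from_quat(s['tool_rot']).as_matrix()[:,2]],1)
    print('tag in window',r.T@(tag-w),'angle',np.arccos(-X@n))
E
python3 scan.py
```

```text
0.41361069554679786 50.235158801078796
0.16 [0.48725822 0.06622022 0.14981154]
pos [0.6257 0.2457 0.1683] turn [  5.52  34.73 -15.7 ] shift now [-176.  -143.    16.9] turned [-115.9 -186.7  -58.6]
0.1 [0.50228287 0.0194239  0.11539695]
pos [0.6257 0.2457 0.1683] turn [  5.52  34.73 -15.7 ] shift now [-223.2 -129.4   51.3] turned [-175.9 -186.7  -58.6]
tag in window [ 0.30808918 -0.07959637 -0.16686703] angle 0.6649874859024574
```

{"method": "play_rows", "body": {
  "rows": [
    [[0, 0, 0], [-10, -8, 0], 0.8],
    [[0, 0, 0], [-20, -16, 2], 0.8],
    [[0, 0, 0], [-24, -20, 2], 0.8],
    [[0, 0, 0], [-24, -20, 3], 0.8],
    [[0, 0, 0], [-24, -20, 3], 0.8],
    [[0, 0, 0], [-24, -20, 3], 0.8],
    [[0, 0, 0], [-22, -18, 2], 0.8],
    [[0, 0, 0], [-18, -14, 2], 0.8],
    [[0, 0, 0], [-10, -7, 0], 0.8],
    [[0, 0, 0], [0, 0, 0], 0.8]
  ]
}}

```text
t: 7.42
tcp_pos: [0.4816, 0.0642, 0.1447]
tool_rot: [0.699, 0.715, -0.002, -0.002]
force: [-0.1, 0.1, -1.5]
finger_gap: 0.418
gripper_force: 50.4
```

{"method": "play_rows", "body": {
  "rows": [
    [[0.5, 3, -1.4], [0, 0, 0], 0.8],
    [[0.7, 4.5, -2], [0, 0, 0], 0.8],
    [[0.9, 5.5, -2.5], [0, 0, 0], 0.8],
    [[0.9, 5.5, -2.5], [0, 0, 0], 0.8],
    [[0.9, 5.5, -2.5], [0, 0, 0], 0.8],
    [[0.8, 5, -2.2], [0, 0, 0], 0.8],
    [[0.5, 3.7, -1.7], [0, 0, 0], 0.8],
    [[0.3, 2, -0.9], [0, 0, 0], 0.8],
    [[0, 0, 0], [0, 0, 0], 0.8],
    [[0, 0, 0], [0, 0, 0], 0.8]
  ]
}}

```text
t: 8.25
tcp_pos: [0.4853, 0.0653, 0.1448]
tool_rot: [0.564, 0.769, 0.173, -0.245]
force: [0.5, 0.0, -2.3]
finger_gap: 0.414
gripper_force: 50.4
```

```bash
python3 scan.py; python3 -c "
from station import *
print(sense()['q'].round(2))"
```

```text
0.4140092002060345 50.37456393241882
0.16 [0.48725822 0.06622022 0.14981154]
pos [0.4853 0.0653 0.1448] turn [-0.42  0.03 -0.39] shift now [ 3.1  2.1 -4. ] turned [ 3.1  2.1 -4. ]
0.1 [0.50228287 0.0194239  0.11539695]
pos [0.4853 0.0653 0.1448] turn [-0.42  0.03 -0.39] shift now [-56.9   2.5  -4. ] turned [-56.9   2.1  -4. ]
tag in window [0.15692102 0.00342779 0.00389983] angle 0.006755595242277076
[-0.4   0.6   1.71  0.46  1.29 -0.94]
```

{"method": "play_rows", "body": {
  "rows": [
    [[0, 0, 0], [-5, 1, -1], 0.8],
    [[0, 0, 0], [-10, 1, -1], 0.8],
    [[0, 0, 0], [-12, 0, -1], 0.8],
    [[0, 0, 0], [-12, 0, -1], 0.8],
    [[0, 0, 0], [-10, 0, 0], 0.8],
    [[0, 0, 0], [-5, 0, 0], 0.8],
    [[0, 0, 0], [-3, 0, 0], 0.8],
    [[0, 0, 0], [0, 0, 0], 0.8],
    [[0, 0, 0], [0, 0, 0], 0.8]
  ]
}}

```text
t: 9.0
tcp_pos: [0.5009, 0.0195, 0.116]
tool_rot: [0.563, 0.769, 0.174, -0.246]
force: [-0.5, 0.5, -1.7]
finger_gap: 0.411
gripper_force: 50.4
```

```bash
python3 scan.py; python3 - <<'E'
from station import *
from h import *
b=snapshot('side')[0][190:310,210:370,::-1];a=snapshot('top')[0][130:250,240:400,::-1]
cv2.imwrite('pics/s1.png',np.hstack([cv2.resize(x,(400,300),interpolation=cv2.INTER_CUBIC) for x in(a,b)]))
E
```

```text
0.4110081792596772 50.37420988082886
0.16 [0.48725822 0.06622022 0.14981154]
pos [0.5009 0.0195 0.116 ] turn [-0.42 -0.07 -0.37] shift now [59.3  0.9  0.3] turned [59.2  1.3  0.2]
0.1 [0.50228287 0.0194239  0.11539695]
pos [0.5009 0.0195 0.116 ] turn [-0.42 -0.07 -0.37] shift now [-0.7  1.3  0.2] turned [-0.8  1.3  0.2]
tag in window [1.00681940e-01 2.22219629e-03 5.24229965e-05] angle 0.00664435755615338
```

View pics/s1.png

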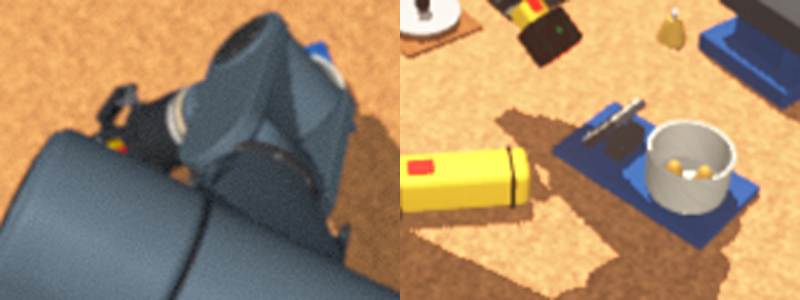

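```bash
python3 - <<'E'
from station import *
from h import *
s=sense();c=get_calibration('side');im,d=snapshot('side');P=cloud(c,d);T=R.from_quat(s['tool_rot'])
Q=T.inv().apply((P-s['tcp_pos']).reshape(-1,3))*1000
m=(d.ravel()>0)&(Q[:,0]<-30)&(Q[:,0]>-110)&(abs(Q[:,1])<45)&(Q[:,2]>-100)&(Q[:,2]<0)
q=Q[m];print(len(q),np.percentile(q,[2,10,50,90,98],axis=0).round(1))
E
```

```text
407 [[-88.3 -31.4 -69.8]
 [-84.  -30.1 -68. ]
 [-61.8 -16.7 -64.5]
 [-39.1  16.3 -38.6]
 [-31.8  24.2 -29.6]]
```

{"method": "play_rows", "body": {
  "rows": [
    [[0, 0, 0], [0, 0, 0], 0.8],
    [[0, 0, 0], [0, 0, 0], 0.8],
    [[0, 0, 0], [0, 0, 0], 0.8],
    [[0, 0, 0], [0, 0, 0], 0.8],
    [[0, 0, 0], [0, 0, 0], 0.8],
    [[0, 0, 0], [0, 0, 0], 0.8],
    [[0, 0, 0], [0, 0, 0], 0.8],
    [[0, 0, 0], [0, 0, 0], 0.8],
    [[0, 0, 0], [0, 0, 0], 0.8],
    [[0, 0, 0], [0, 0, 0], 0.8],
    [[0, 0, 0], [0, 0, 0], 0.8],
    [[0, 0, 0], [0, 0, 0], 0.8]
  ]
}}

```text
t: 10.15
tcp_pos: [0.5011, 0.0194, 0.116]
tool_rot: [0.563, 0.769, 0.174, -0.246]
force: [0.4, 1.0, -1.3]
finger_gap: 0.406
gripper_force: 50.4
```

{"method": "play_rows", "body": {
  "rows": [
    [[0, 0, 0], [0, 0, 0], 0.8],
    [[0, 0, 0], [0, 0, 0], 0.8],
    [[0, 0, 0], [0, 0, 0], 0.8],
    [[0, 0, 0], [0, 0, 0], 0.8],
    [[0, 0, 0], [0, 0, 0], 0.8],
    [[0, 0, 0], [0, 0, 0], 0.8],
    [[0, 0, 0], [0, 0, 0], 0.8],
    [[0, 0, 0], [0, 0, 0], 0.8],
    [[0, 0, 0], [0, 0, 0], 0.8],
    [[0, 0, 0], [0, 0, 0], 0.8],
    [[0, 0, 0], [0, 0, 0], 0.8],
    [[0, 0, 0], [0, 0, 0], 0.8]
  ]
}}

```text
t: 11.15
tcp_pos: [0.5011, 0.0194, 0.116]
tool_rot: [0.563, 0.769, 0.174, -0.246]
force: [0.3, -0.7, -1.5]
finger_gap: 0.416
gripper_force: 50.4
```

Held for over 2 s, and the side cloud shows the head front at −88 mm and no slip. Retreating now.

{"method": "play_rows", "body": {
  "rows": [
    [[0, 0, 0], [8, 0, 0], 0.8],
    [[0, 0, 0], [15, 0, 0], 0.8],
    [[0, 0, 0], [20, 0, 0], 0.8],
    [[-0.5, -3.5, 1.5], [20, 0, 0], 0.8],
    [[-0.9, -5.5, 2.5], [10, 0, 0], 0.8],
    [[-0.9, -5.5, 2.5], [0, 0, 0], 0.8],
    [[-0.9, -5.5, 2.5], [0, 0, 0], 0.8],
    [[-0.9, -5.5, 2.5], [0, 0, 0], 0.8],
    [[-0.7, -5, 2], [0, 0, 0], 0.8],
    [[-0.4, -3.2, 1.2], [0, 0, 0], 0.8],
    [[0, 0, 0], [0, 0, 0], 0.8]
  ]
}}

```text
t: 12.07
tcp_pos: [0.4808, 0.0803, 0.1585]
tool_rot: [0.691, 0.723, 0.004, -0.008]
force: [0.4, 0.9, -2.2]
finger_gap: 0.411
gripper_force: 50.3
```

```bash
python3 -c "
from station import *
from h import *
delta(sense(),[.623,.251,.08],down(3))"
```

```text
pos [0.4808 0.0803 0.1585] turn [-0.3  -1.05 -0.39] shift now [162.6 150.2  80.7] turned [163.  150.9  78.5]
```

{"method": "play_rows", "body": {
  "rows": [
    [[-0.3, -1, -0.4], [8, 8, 0], 0.8],
    [[0, 0, 0], [17, 15, 0], 0.8],
    [[0, 0, 0], [23, 21, 5], 0.8],
    [[0, 0, 0], [23, 22, 10], 0.8],
    [[0, 0, 0], [23, 22, 15], 0.8],
    [[0, 0, 0], [23, 22, 15], 0.8],
    [[0, 0, 0], [22, 20, 15], 0.8],
    [[0, 0, 0], [16, 14, 13], 0.8],
    [[0, 0, 0], [8, 7, 5], 0.8],
    [[0, 0, 0], [0, 0, 0], 0.8]
  ]
}}

```text
t: 12.9
tcp_pos: [0.626, 0.2482, 0.0779]
tool_rot: [0.689, 0.725, -0.0, -0.001]
force: [-0.6, -1.0, -2.2]
finger_gap: 0.417
gripper_force: 50.3
```

```bash
python3 -c "
from station import *
from h import *
delta(sense(),[.623,.251,-.016],down(3))"
```

```text
pos [0.626  0.2482 0.0779] turn [-0.12 -0.09 -0.13] shift now [ 2.8 -2.6 93.9] turned [ 2.9 -2.8 93.9]
```

{"method": "play_rows", "body": {
  "rows": [
    [[0, 0, 0], [2, -2, 15], 0.8],
    [[0, 0, 0], [1, -1, 22], 0.8],
    [[0, 0, 0], [0, 0, 22], 0.8],
    [[0, 0, 0], [0, 0, 16], 0.8],
    [[0, 0, 0], [0, 0, 8], 0.8],
    [[0, 0, 0], [0, 0, 5], 0.8],
    [[0, 0, 0], [0, 0, 3], 0.8],
    [[0, 0, 0], [0, 0, 2], 0.8],
    [[0, 0, 0], [0, 0, 1], 0.8],
    [[0, 0, 0], [0, 0, 0], 0.8]
  ]
}}

```text
t: 13.73
tcp_pos: [0.6239, 0.2499, -0.0134]
tool_rot: [0.69, 0.724, 0.001, 0.001]
force: [-0.4, 0.5, -2.0]
finger_gap: 0.411
gripper_force: 50.5
```

{"method": "play_rows", "body": {
  "rows": [
    [[0, 0, 0], [0, 0, 1.5], 0.8],
    [[0, 0, 0], [0, 0, 1.5], 0.8],
    [[0, 0, 0], [0, 0, 0.5], 0.8],
    [[0, 0, 0], [0, 0, 0], 0.8]
  ]
}}

```text
t: 14.07
tcp_pos: [0.6239, 0.25, -0.0169]
tool_rot: [0.69, 0.724, 0.001, 0.001]
force: [0.7, -0.3, 2.5]
finger_gap: 0.411
gripper_force: 50.9
```

Contact with the pad. Releasing and rising.

{"method": "play_rows", "body": {
  "rows": [
    [[0, 0, 0], [0, 0, 0], 0.5],
    [[0, 0, 0], [0, 0, 0], 0.4],
    [[0, 0, 0], [0, 0, 0], 0.2],
    [[0, 0, 0], [0, 0, 0], 0],
    [[0, 0, 0], [0, 0, 0], 0],
    [[0, 0, 0], [0, 0, 0], 0],
    [[0, 0, 0], [0, 0, -10], 0],
    [[0, 0, 0], [0, 0, -20], 0],
    [[0, 0, 0], [0, 0, -30], 0],
    [[0, 0, 0], [0, 0, -35], 0],
    [[0, 0, 0], [0, 0, -35], 0],
    [[0, 0, 0], [0, 0, 0], 0]
  ]
}}

```text
t: 15.07
tcp_pos: [0.6288, 0.2512, 0.1213]
tool_rot: [0.69, 0.724, 0.007, 0.005]
force: [0.9, 0.8, 1.5]
finger_gap: 1.002
gripper_force: 0.0
```

```bash
python3 - <<'E'
from station import *
from h import *
s=sense();c=get_calibration('wrist');im,d=snapshot('wrist');P=cloud(c,d);i=im.astype(int)
m=(i[...,0]>150)&(i[...,1]>140)&(i[...,2]<90)&(d>0)&(abs(P[...,0]-.62)<.06)&(abs(P[...,1]-.25)<.09)
y=P[m];print(len(y),y.mean(0),np.percentile(y,[2,98],axis=0).round(3));print(cv2.minAreaRect((y[:,:2]*1000).astype(np.float32)))
# lid
w=(i.min(-1)>130)&(i.max(-1)-i.min(-1)<35)&(d>0)&(abs(P[...,2]-.019)<.006)&(abs(P[...,0]-.46)<.08)&(abs(P[...,1]-.19)<.08)
q=P[w];print('lid',len(q),q.mean(0),cv2.minEnclosingCircle((q[:,:2]*1000).astype(np.float32)))
k=(i.max(-1)<70)&(P[...,2]>.03)&(P[...,2]<.055)&(d>0)&(abs(P[...,0]-.46)<.03)&(abs(P[...,1]-.19)<.03)
q=P[k];print('knob',len(q),len(q) and (q.mean(0),q.min(0),q.max(0)))
cv2.imwrite('pics/w2.png',im[:,:,::-1])
delta(s,[.461,.190,.08],down(0))
E
```

```text
3178 [0.62285767 0.26998254 0.04052076] [[0.606 0.215 0.036]
 [0.64  0.314 0.043]]
((617.547607421875, 256.95452880859375), (201.04446411132812, 91.51280212402344), 49.31935119628906)
lid 6088 [0.46373872 0.19580353 0.02034087] ((461.4337463378906, 191.64295959472656), 54.1340217590332)
knob 648 (array([0.46535789, 0.1942182 , 0.046234  ]), array([0.4518535 , 0.18127051, 0.03008245]), array([0.47358046, 0.20335453, 0.05319235]))
pos [0.6288 0.2512 0.1213] turn [ 0.95 -0.2   2.79] shift now [ -53.1 -171.2   38.2] turned [ -61.2 -167.8   41.3]
```

View pics/w2.png

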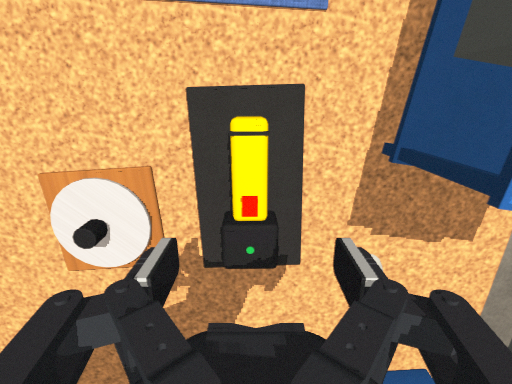

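The scanner lies upright at the middle of its pad, around (250,190). The lid measures (0.4613, 0.191) with a radius of 54 mm, which matches its given size. Moving over the knob.

{"method": "play_rows", "body": {
  "rows": [
    [[0, 0, 0], [-4, -14, 0], 0],
    [[0, 0, 0], [-8, -26, 0], 0],
    [[0, 0, 0], [-11, -34, 0], 0],
    [[0, 0, 0], [-11, -34, 0], 0],
    [[0, 0, 0], [-9, -30, 0], 0],
    [[0, 0, 0], [-6, -20, 10], 0],
    [[0, 0, 0], [-3, -9, 10], 0],
    [[0, 0, 0], [0, 0, 10], 0],
    [[0, 0, 0], [0, 0, 0], 0],
    [[0, 0, 0], [0, 0, 0], 0]
  ]
}}

```text
t: 15.95
tcp_pos: [0.46, 0.1899, 0.0815]
tool_rot: [0.69, 0.724, 0.001, 0.0]
force: [0.1, -0.6, -0.5]
finger_gap: 1.0
gripper_force: 0.0
```

```bash
python3 - <<'E'
from station import *
from h import *
delta(sense(),[.4613,.191,-.004],down(3))
s=sense();c=get_calibration('wrist');im,d=snapshot('wrist');P=cloud(c,d);i=im.astype(int)
w=(i.min(-1)>130)&(i.max(-1)-i.min(-1)<35)&(d>0)&(abs(P[...,2]-.019)<.006)&(abs(P[...,0]-.46)<.08)&(abs(P[...,1]-.19)<.08)
q=P[w];print('lid',len(q),cv2.minEnclosingCircle((q[:,:2]*1000).astype(np.float32)))
k=(d>0)&(P[...,2]>.047)&(P[...,2]<.055)&(abs(P[...,0]-.46)<.025)&(abs(P[...,1]-.19)<.025)
q=P[k];print('knob top',len(q),len(q) and (q.min(0)+q.max(0))/2,np.ptp(q,axis=0))
E
```

```text
pos [0.46   0.1899 0.0815] turn [ 0.06 -0.03 -0.24] shift now [ 1.   1.3 85.5] turned [ 1.   1.4 85.5]
lid 9325 ((461.43048095703125, 191.0657196044922), 53.770538330078125)
knob top 646 [0.46099821 0.19135952 0.05006139] [0.02278845 0.02298322 0.00611577]
```

Lid confirmed at (0.4613, 0.191). Descending and gripping the knob.

{"method": "play_rows", "body": {
  "rows": [
    [[0, 0, 0], [1, 1.3, 15], 0],
    [[0, 0, 0], [0, 0, 20], 0],
    [[0, 0, 0], [0, 0, 18], 0],
    [[0, 0, 0], [0, 0, 14], 0],
    [[0, 0, 0], [0, 0, 10], 0],
    [[0, 0, 0], [0, 0, 6], 0],
    [[0, 0, 0], [0, 0, 2.5], 0.2],
    [[0, 0, 0], [0, 0, 0], 0.3],
    [[0, 0, 0], [0, 0, 0], 0.4],
    [[0, 0, 0], [0, 0, 0], 0.5]
  ],
  "grip_force": 50
}}

```text
t: 16.83
tcp_pos: [0.461, 0.191, -0.0028]
tool_rot: [0.69, 0.724, 0.001, 0.001]
force: [0.1, 0.2, 0.5]
finger_gap: 0.505
gripper_force: 0.0
```

{"method": "play_rows", "body": {
  "rows": [
    [[0, 0, 0], [0, 0, 0], 0.6],
    [[0, 0, 0], [0, 0, 0], 0.7],
    [[0, 0, 0], [0, 0, 0], 0.8],
    [[0, 0, 0], [0, 0, 0], 0.9],
    [[0, 0, 0], [0, 0, 0], 0.9],
    [[0, 0, 0], [0, 0, 0], 0.9],
    [[0, 0, 0], [0, 0, 0], 0.9]
  ]
}}

```text
t: 17.42
tcp_pos: [0.4608, 0.191, -0.0027]
tool_rot: [0.69, 0.724, 0.001, 0.001]
force: [-1.1, -0.7, 6.5]
finger_gap: 0.261
gripper_force: 48.8
```

{"method": "play_rows", "body": {
  "rows": [
    [[0, 0, 0], [0, 0, -3], 0.9],
    [[0, 0, 0], [0, 0, -8], 0.9],
    [[0, 0, 0], [0, 0, -15], 0.9],
    [[0, 0, 0], [0, 0, -22], 0.9],
    [[0, 0, 0], [0, 0, -25], 0.9],
    [[0, 0, 0], [0, 0, -25], 0.9],
    [[0, 0, 0], [0, 0, -22], 0.9],
    [[0, 0, 0], [0, 0, -10], 0.9],
    [[0, 0, 0], [0, 0, 0], 0.9]
  ]
}}

```text
t: 18.17
tcp_pos: [0.4618, 0.1912, 0.1293]
tool_rot: [0.69, 0.724, 0.003, 0.002]
force: [-0.1, -0.6, -1.4]
finger_gap: 0.261
gripper_force: 49.1
```

```bash
python3 - <<'E'
from station import *
from h import *
s=sense();print(s['gripper_force'],s['finger_gap'],s['force']);delta(s,[.5918,-.2587,.127],down(3))
E
```

```text
49.055745005607605 0.2605534699783843 [-0.0875268  -0.59850466 -1.36126306]
pos [0.4618 0.1912 0.1293] turn [ 0.38 -0.06 -0.22] shift now [-455.7  108.     2.6] turned [-456.1  106.3    2.3]
```

{"method": "play_rows", "body": {
  "rows": [
    [[0, 0, 0], [-12, 3, 0], 0.9],
    [[0, 0, 0], [-24, 6, 0], 0.9],
    [[0, 0, 0], [-32, 8, 0], 0.9],
    [[0, 0, 0], [-34, 8, 0], 0.9],
    [[0, 0, 0], [-34, 8, 0], 0.9],
    [[0, 0, 0], [-34, 8, 0], 0.9],
    [[0, 0, 0], [-34, 8, 0], 0.9],
    [[0, 0, 0], [-34, 8, 0], 0.9],
    [[0, 0, 0], [-34, 8, 0], 0.9],
    [[0, 0, 0], [-34, 8, 0], 0.9],
    [[0, 0, 0], [-34, 8, 0], 0.9],
    [[0, 0, 0], [-34, 8, 0], 0.9]
  ]
}}

```text
t: 19.17
tcp_pos: [0.5663, -0.1797, 0.1252]
tool_rot: [0.69, 0.724, 0.0, -0.001]
force: [0.5, 0.1, -1.5]
finger_gap: 0.266
gripper_force: 49.1
```

{"method": "play_rows", "body": {
  "rows": [
    [[0, 0, 0], [-34, 8, 0], 0.9],
    [[0, 0, 0], [-26, 6, 0], 0.9],
    [[0, 0, 0], [-14, 3, 0], 0.9],
    [[0, 0, 0], [0, 0, 0], 0.9],
    [[0, 0, 0], [0, 0, 0], 0.9]
  ]
}}

```text
t: 19.58
tcp_pos: [0.5866, -0.2506, 0.1253]
tool_rot: [0.69, 0.724, 0.001, -0.002]
force: [-1.4, 1.0, -1.5]
finger_gap: 0.264
gripper_force: 49.1
```

```bash
python3 - <<'E'
from station import *
from h import *
s=sense();print(s['gripper_force'],s['finger_gap'],s['force'],s['tool_rot']);delta(s,[.5918,-.2587,.065],down(3))
c=get_calibration('top');d=np.load('pics/top0.npz')['d'];P=cloud(c,d)
r=P[(d>0)&(abs(P[...,2]-.071)<.006)&(np.hypot(P[...,0]-.592,P[...,1]+.2587)<.06)][:,:2]
from scipy.optimize import least_squares
print(len(r),least_squares(lambda p:np.hypot(*(r-p[:2]).T)-p[2],[.592,-.259,.048],loss='soft_l1',f_scale=.003).x)
im,d=snapshot('side');c=get_calibration('side');P=cloud(c,d)
w=(d>0)&(np.hypot(P[...,0]-.592,P[...,1]+.259)<.07)
b=P[w&(abs(P[...,2]-.0715)<.004)];print('rim side',len(b),least_squares(lambda p:np.hypot(*(b[:,:2]-p[:2]).T)-p[2],[.592,-.259,.048],loss='soft_l1',f_scale=.003).x)
l=P[w&(P[...,2]>.11)&(P[...,2]<.165)&(im.min(-1)>90)];print('flange',len(l),np.percentile(l[:,2],[1,5,50,95,99]),cv2.minEnclosingCircle((l[:,:2]*1000).astype(np.float32)))
cv2.imwrite('pics/l1.png',cv2.resize(im[170:310,250:420,::-1],None,fx=3.5,fy=3.5,interpolation=cv2.INTER_CUBIC))
E
```

```text
49.07369792461395 0.2635452501365147 [-1.41190119  1.00165667 -1.52915282] [ 6.90171958e-01  7.23643370e-01  5.17246190e-04 -1.63544782e-03]
pos [ 0.5866 -0.2506  0.1253] turn [-0.09 -0.18 -0.29] shift now [-8.5  4.9 60.2] turned [-8.3  4.8 60.3]
143 [ 0.59202584 -0.25894028  0.0476203 ]
rim side 113 [ 0.59137274 -0.25930842  0.04764689]
flange 651 [0.14389129 0.14534567 0.1477119  0.14999739 0.15789306] ((583.531005859375, -251.339111328125), 55.0273323059082)
```

View pics/l1.png

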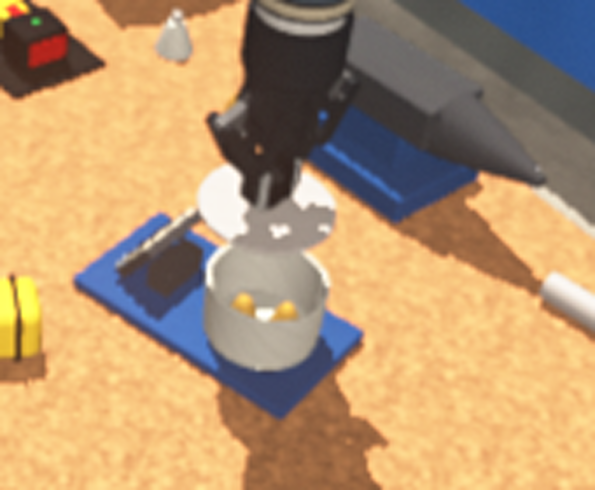

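The lid is held level above the pot, and both cameras put the rim centre at (0.5917, −0.2591). Centring and lowering.

{"method": "play_rows", "body": {
  "rows": [
    [[0, 0, -0.3], [-5, 3, 0], 0.9],
    [[0, 0, 0], [-4, 2, 0], 0.9],
    [[0, 0, 0], [0, 0, 10], 0.9],
    [[0, 0, 0], [0, 0, 15], 0.9],
    [[0, 0, 0], [0, 0, 12], 0.9],
    [[0, 0, 0], [0, 0, 8], 0.9],
    [[0, 0, 0], [0, 0, 0], 0.9],
    [[0, 0, 0], [0, 0, 0], 0.9]
  ]
}}

```text
t: 20.3
tcp_pos: [0.5928, -0.2597, 0.0806]
tool_rot: [0.688, 0.726, 0.0, -0.001]
force: [0.4, -0.5, -1.0]
finger_gap: 0.263
gripper_force: 49.1
```

```bash
python3 - <<'E'
from station import *
from h import *
s=sense();print(s['force']);delta(s,[.5917,-.2591,.0533],down(3))
E
```

```text
[ 0.44484549 -0.50552844 -0.9507999 ]
pos [ 0.5928 -0.2597  0.0806] turn [-0.03 -0.09  0.09] shift now [ 0.6 -1.1 27.3] turned [ 0.7 -1.1 27.3]
```

{"method": "play_rows", "body": {
  "rows": [
    [[0, 0, 0], [0.6, -1, 5], 0.9],
    [[0, 0, 0], [0, 0, 5], 0.9],
    [[0, 0, 0], [0, 0, 5], 0.9],
    [[0, 0, 0], [0, 0, 4], 0.9],
    [[0, 0, 0], [0, 0, 3], 0.9],
    [[0, 0, 0], [0, 0, 2], 0.9],
    [[0, 0, 0], [0, 0, 1], 0.9],
    [[0, 0, 0], [0, 0, 1], 0.9],
    [[0, 0, 0], [0, 0, 0], 0.9],
    [[0, 0, 0], [0, 0, 0], 0.9]
  ]
}}

```text
t: 21.13
tcp_pos: [0.5924, -0.2597, 0.0556]
tool_rot: [0.688, 0.726, 0.001, 0.0]
force: [0.0, -0.5, -2.2]
finger_gap: 0.261
gripper_force: 49.1
```

{"method": "play_rows", "body": {
  "rows": [
    [[0, 0, 0], [0, 0, 1], 0.9],
    [[0, 0, 0], [0, 0, 1], 0.9],
    [[0, 0, 0], [0, 0, 0.5], 0.9],
    [[0, 0, 0], [0, 0, 0], 0.9]
  ]
}}

```text
t: 21.47
tcp_pos: [0.5924, -0.2598, 0.0535]
tool_rot: [0.688, 0.726, 0.001, 0.0]
force: [0.3, 0.4, 2.1]
finger_gap: 0.26
gripper_force: 49.5
```

Seated at the expected height, with contact. Releasing and backing off.

{"method": "play_rows", "body": {
  "rows": [
    [[0, 0, 0], [0, 0, 0], 0.7],
    [[0, 0, 0], [0, 0, 0], 0.6],
    [[0, 0, 0], [0, 0, 0], 0.4],
    [[0, 0, 0], [0, 0, 0], 0.2],
    [[0, 0, 0], [0, 0, 0], 0],
    [[0, 0, 0], [0, 0, 0], 0],
    [[0, 0, 0], [0, 0, 0], 0],
    [[0, 0, 0], [0, 0, -10], 0],
    [[0, 0, 0], [0, 0, -25], 0],
    [[0, 0, 0], [0, 0, -35], 0],
    [[0, 0, 0], [0, 0, -35], 0],
    [[0, 0, 0], [0, 0, -30], 0]
  ]
}}

```text
t: 22.47
tcp_pos: [0.5925, -0.26, 0.191]
tool_rot: [0.688, 0.726, 0.001, 0.001]
force: [-0.2, -1.3, 0.4]
finger_gap: 1.0
gripper_force: 0.0
```

{"method": "play_rows", "body": {
  "rows": [
    [[0, 0, 0], [20, -20, -10], 0],
    [[0, 0, 0], [25, -25, 0], 0],
    [[0, 0, 0], [25, -25, 0], 0],
    [[0, 0, 0], [25, -25, 0], 0],
    [[0, 0, 0], [20, -20, 0], 0],
    [[0, 0, 0], [0, 0, 0], 0],
    [[0, 0, 0], [0, 0, 0], 0]
  ]
}}

```text
t: 23.05
tcp_pos: [0.4702, -0.15, 0.1989]
tool_rot: [0.688, 0.726, 0.001, 0.001]
force: [0.9, -0.7, 0.5]
finger_gap: 1.001
gripper_force: 0.0
```

```bash
python3 - <<'E'
from station import *
from h import *
print(sense()['t'],sense()['force'])
im,d=snapshot('side');c=get_calibration('side');P=cloud(c,d)
w=(d>0)&(np.hypot(P[...,0]-.592,P[...,1]+.259)<.065)&(im.min(-1)>110)&(P[...,2]>.066)&(P[...,2]<.085)
l=P[w];A=np.c_[l[:,:2],np.ones(len(l))];k=np.linalg.lstsq(A,l[:,2],rcond=None)[0]
print('lid',len(l),np.median(l[:,2]),'slope',k[:2],cv2.minEnclosingCircle((l[:,:2]*1000).astype(np.float32)))
t=snapshot('top')[0]
cv2.imwrite('pics/end.png',np.hstack([cv2.resize(im[140:290,220:380,::-1],(400,375)),cv2.resize(t[110:260,160:400,::-1],(400,375))]))
E
```

```text
23.05 [ 0.87082799 -0.69195737  0.50068765]
lid 732 0.07579097491719355 slope [0.00384415 0.00356241] ((591.5924072265625, -257.68670654296875), 56.59012985229492)
```

View pics/end.png

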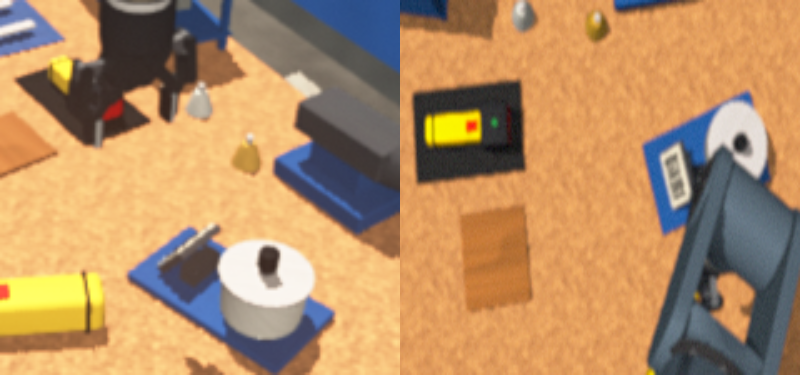

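The pictures show the lid seated level on the pot (flange top at 0.0758 m, expected 0.075). The scanner is upright on its pad, the bells and tools are in place, and the arm is clear of everything.

```bash
python3 -c "
from station import *
print(sign_off())"
```

```text
the job is handed in; nothing more can be done
None
```

I've handed the job in: the tag was scanned from about 10 cm and held for over 2 s, the scanner is back upright on its pad, and the lid is seated level on the pot; the sign-off gave no verdict.

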